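# Feed one brass blank and slide it into the sorting pen

## Task

Press the feeder's plunger once, all the way down, and let it come back up, so that a single brass blank is pushed out onto the bench. Then, with the fingertips, push that blank along the bench into the open-fronted wooden sorting pen until all of it is inside the pen. Do not lift the blank; leave the other two blanks in the feeder and everything else on the bench where it is.

Things in the scene. Friction and masses are not known exactly. Their poses are not given: they have to be found in the camera images.
- feeder: The blank feeder, fixed. Origin: on the bench on the magazine's vertical axis; -x points out of the outlet, +x to the plunger, z up. Magazine: open-topped square tube, 42 mm wide (y), x = -21 to +16 mm, 36 mm tall, no floor (the blanks stand on the bench), outlet 32 mm wide, 14 mm high at the foot of its clear front. Behind it a grey housing 52 mm wide, x = 16 to 111 mm, 44 mm tall.
- ejected (a point): A point fixed to the feeder, on the bench at x = -58 mm, y = 0 of the feeder's frame: about where the centre of the lowest blank ends after one full press. The press slides a blade (22 mm wide, 9 mm high) 60 mm out along the feeder's -x; it draws back as the plunger rises and the next blank drops. Another press would feed another blank.
- plunger_top (a point): Centre of the top face of the feeder's plunger, a black mushroom head 36 mm across (flat top 28 mm) on the housing, at x = 64 mm, y = 0 in the feeder's frame; 74 mm above the bench when up and 50 mm when fully down.
- plunger (a joint): Travel of the plunger in m, 0 = up, 0.024 = fully down. A spring returns it in about half a second; pressing takes about 8 to 13 N (spring 5 to 7.4 N plus the friction of the blanks and a damper), so press at about 30 mm/s.
- blank1: The lowest blank in the magazine, the one that comes out: a plain brass disc 30 mm in diameter, 10 mm thick, 50 g nominal. Origin: centre of its underside.
- blank2: The middle blank, the same disc; stays in the feeder. Origin: centre of its underside.
- blank3: The top blank, the same disc; stays in the feeder. Origin: centre of its underside.
- pen: The sorting pen, a fixed three-sided fence of pale wood, no floor, open on its own -x side. Inside 76 mm wide (y = -38 to 38 mm), 70 mm deep (x = -35 mm at the mouth to +35 mm at the back wall); walls 10 mm thick, 14 mm high. Origin: centre of the inside, on the bench. Left or right of the feeder, its mouth facing roughly the way the feeder's outlet does.
- block: A steel bench block 70 mm square on a rubber foot 80 mm square, 28 mm tall, fixed, on the other side of the feeder; not needed. Origin: centre of its underside.
- ring: Bystander, leave alone: a plain steel finger ring lying flat, 24 mm across, 8 mm high.
- punch: Bystander, leave alone: an upright dark steel doming punch, 18 mm across, 67 mm tall.
- hammer: Bystander, leave alone: a small hammer lying flat, 200 mm long.
- driver: Bystander, leave alone: a screwdriver lying flat, 160 mm long.
- jar: Bystander, leave alone: a glass jar with a steel cap, 56 mm across, 75 mm tall.
- flask: Bystander, leave alone: an amber glass bottle, 44 mm across, 100 mm tall.
- wheel: Bystander, leave alone: a grey felt polishing wheel lying flat, 60 mm across, 14 mm high.
Mind the look-alikes: they are no part of the job. Leave any green or red look-alike of the feeder alone.

How it is judged (in metres and radians):
On the way, in this order (a step that is already met when the one before it is completed fails the run):
1. the plunger is pressed all the way down (value of joint plunger above 0.021 m).
2. the plunger is up again with one blank out on the bench and two in the magazine (value of joint plunger below 0.002 m and horizontal distance between blank1 and feeder above 0.045 m and horizontal distance between each of blank2, blank3 and feeder below 0.006 m), for 0.1 s.
3. the blank has been pushed wholly into the pen (x of blank1 in the frame of pen between -0.0235 and 0.03 m and y of blank1 in the frame of pen between -0.034 and 0.034 m and height (world z) of blank1 below 0.004 m and angle between blank1's own z axis and vertical below 0.1 rad), for 0.1 s.
At the end, for the whole second after the job is handed in: The ejected blank lies flat and at rest on the bench, all of it inside the pen (at most 2.5 mm sticking out past the mouth); the plunger is up (within 2 mm); the two other blanks are still stacked in the magazine (all of step 3 and linear speed of blank1 below 0.01 m/s and value of joint plunger below 0.002 m and horizontal distance between each of blank2, blank3 and feeder below 0.006 m and height (world z) of blank2 below 0.004 m and height (world z) of blank3 below 0.014 m); the robot touches nothing.
It fails at once if a second blank leaves the feeder (a second press) or is lifted (horizontal distance between any of blank2, blank3 and feeder above 0.012 m or height (world z) of blank2 above 0.02 m or height (world z) of blank3 above 0.03 m).
It fails at once if the blank is lifted off the bench (height (world z) of blank1 above 0.012 m).
It fails at once if a bystander is moved by more than 20 mm or tipped over (distance of any of ring, punch, hammer, driver, jar, flask, wheel from where it was at the start of the episode above 0.02 m or angle between any of punch, jar, flask's own z axis and vertical above 0.5 rad).
It also fails if it takes over 58 s, if anything falls off the work surface, if the arm or the gripper's body presses on something with over 40 N, if the wrist force passes 120 N, or if a joint passes its speed limit or range.

## Robot

A 6-joint arm with a two-finger parallel gripper is mounted at the origin on the work surface. World frame = base frame: x ahead of the robot, y to its left, z up, the work surface at z = 0. Lengths are in m, angles in degrees, forces in N, time in s.
With the tool pointing down it reaches from about 0.4 to 0.825 m from the base axis. Payload 7 kg.
Tool frame: the origin (TCP) lies between the finger pads; the fingertips stand 22 mm ahead of it and the grasp point (between the pads) lies 3 mm ahead of it; z points along the fingers, y is the direction in which the jaws open and shut (so a half turn about z gives the same grasp; the last joint's range is limited). The gripper opens to 88 mm and grips with 3 to 60 N. Pads are 19 mm wide; open, the fingers measure 130 mm over their backs; the gripper's body (78 mm by 193 mm) begins 47 mm behind the grasp point.
Start: joints at [93.111, 20.546, 0.682, 0, -70.136, -16.507], TCP at [0.156, 0.657, 0.249] pointing down, gripper open.
Joint ranges: [-176.03, 176.03], [-82.01, 121.73], [-58.28, 71.71], [-173.87, 95.51], [-174.79, -0.11], [-173.66, 173.66]. Speed limits (degrees/s): [136.94, 136.94, 172.46, 180, 180, 180].

## Interface

Orientations are given as [roll, pitch, yaw] about the fixed x, y, z axes, in that order (R = Rz(yaw) Ry(pitch) Rx(roll)).
In Python, from plant import telemetry, cams, r gives the robot as it stands.
- The arm moves only by the tool carry_out, never from a script. Its argument "commands" is one flat list of numbers, 5 for each row, row after row: the shift along the world's x, y, z as a fraction of full scale, then the turn about the world's z as a fraction of full scale, then the gripper's target within -1 to 1 (shut at 1, half-way at 0, fully open at -1). In form: [x, y, z, turn, claw, x, y, z, turn, claw, ...]. A call has 1 to 8 rows; each row shifts and turns the commanded pose from where the row before left it; what a row does not reach is not made up. Full scale, the value 1, is 0.04 m for a shift and 4 degrees for a turn. A row lasts 1/10 s, in which the tool goes at most 50 mm and 8.59 degrees, less where a joint would pass 70% of its speed; a pose out of reach is approached as far as the arm can. A call with a number of a shift or a turn outside -1 to 1 is refused whole. A call with a gripper value outside its range is refused whole. The fingers move at their own pace and stop on an object; "grip_force" is the grip in N (left out, the last holds). Time passes only in rows, so rows that do not move let the fingers close. It gives the time, the measured TCP pose, the force and the opening at its end, in the units of the state.
- telemetry.get_state(): the state, without advancing time (a new reading comes with each control period).
- cams.capture(name): name is "scene" or "top" or "wrist"; returns a dict with "frame" (480x640x3 uint8, red, green, blue), "camera_matrix" (3x3 intrinsics, pixels), "camera_from_world" (4x4, takes a point from world to camera coordinates); the wrist camera has in their place "mount" (4x4, takes a point from camera to tool coordinates, whose origin is the TCP and whose axes are the flange's). Camera axes: x right, y down, z forward; pixel columns grow to the right and rows downward; lengths in m; the calibration is good to about 2 mm. A picture is of the moment at which its call begins: read the wrist's pose just before it. There is no depth.
- r.close_job(): hands the job in, once; it reports no verdict.
The state is a dict: "time_s": time; "joints": joint angles; "qd": joint speeds; "joint_torque": joint torques, N m; "tcp_pos": TCP position; "eef_rot": TCP orientation; "contact_force": force on the tool from outside, world axes, zero at the start; "moment": the same for the moment, N m; "gripper_width": finger opening in m.
Only numpy, scipy, OpenCV 4.12 (cv2) and the standard library are available. Lean on these libraries where they do the work, as an engineer would, in place of code of your own. Each camera call takes 0.05 s, during which the arm holds its last target. There are 200 camera calls.

## Working session

There is one attempt and no reset: what is moved stays moved. The work goes in short steps, Python scripts to look and compute and a tool call to move; the robot and the scene stay as the last step left them, time stands still between calls to the robot, and variables do not carry over. Pictures are saved under pics/ and viewed, about 8 in all and at most 12, crops included, and the job is handed in when it is done.

Besides the shell and the picture viewer there is one more tool, called after "Request:" as name(argument=value, ...) on one line, values as JSON. carry_out: Moves the arm, as the interface text tells. Shift numbers are shares of 0.04 m and turn numbers shares of 4 degrees, none past 1 either way. Its arguments: {"type":"object","properties":{"commands":{"type":"array"},"grip_force":{"type":"number"}},"required":["commands"]}

```bash
mkdir -p pics
cat > h.py <<'E'
import numpy as np, cv2
from plant import telemetry, cams, r
def snap(n,f):
    c=cams.capture(n); cv2.imwrite(f'pics/{f}.png',c['frame'][:,:,::-1]); np.savez(f'pics/{f}.npz',**{k:v for k,v in c.items() if isinstance(v,(np.ndarray,list))}); return c
def w2p(f,P):
    c=np.load(f'pics/{f}.npz');T=c['camera_from_world'];K=c['camera_matrix']
    q=(T[:3,:3]@np.atleast_2d(P).T+T[:3,3:]); q=K@q; return (q[:2]/q[2]).T
def p2w(f,uv,z):
    c=np.load(f'pics/{f}.npz');T=c['camera_from_world'];K=c['camera_matrix']
    R=T[:3,:3];o=-R.T@T[:3,3]
    d=R.T@np.linalg.inv(K)@np.r_[uv,1]
    return o+d*(z-o[2])/d[2]
E
python3 - <<'E'
from h import *
snap('top','top0');snap('scene','sc0')
s=telemetry.get_state();print(s)
E
```

```text
{'time_s': 0.1, 'joints': array([ 9.31127059e+01,  2.05877290e+01,  6.39641832e-01, -1.83522224e-02,
       -7.01350527e+01, -1.65071394e+01]), 'qd': array([-0.0185182 , -0.1651143 ,  0.08754926,  0.04245507,  0.0030869 ,
        0.06230066]), 'joint_torque': array([-8.47602823e-04, -5.84162271e+01,  2.93751812e+01,  7.01550320e+00,
        1.01984519e-02, -4.22915753e-05]), 'tcp_pos': array([0.15628881, 0.65624943, 0.24771462]), 'eef_rot': array([ 1.79915384e+02, -7.08307455e-03, -1.34006769e+01]), 'contact_force': array([ 0.31655494,  0.01272042, -0.45008869]), 'moment': array([0.01099422, 0.06670665, 0.02032578]), 'gripper_width': 0.08754308728088735}
```

View pics/top0.png

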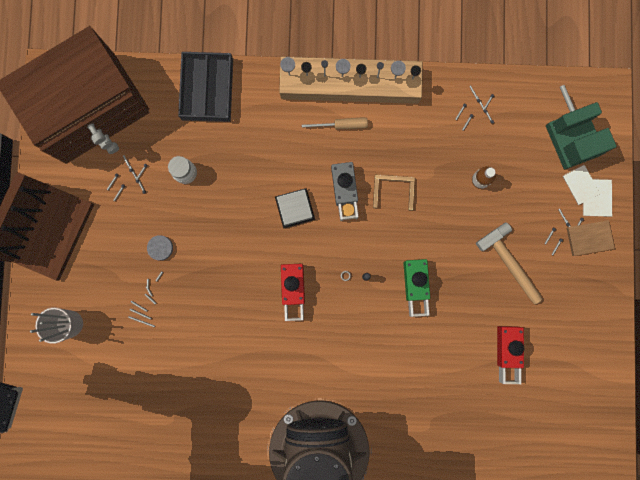

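View pics/sc0.png

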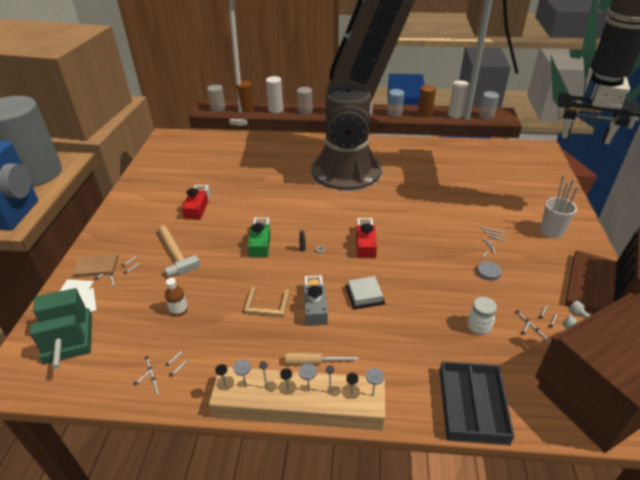

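The top view shows the grey feeder: plunger near (345,180), outlet pointing down at about (348,213). The pen is at about (396,192) with its mouth facing down. The ring is at (346,275) and the punch at (367,277). Next I'll crop and enlarge that area.

Run:
```python
from h import *
for uv,z in [((345,180),.074),((348,211),.03),((396,192),.014),((346,275),.008),((367,277),0),((295,207),.028)]: print(uv,p2w('top0',uv,z).round(3))
c=np.load('pics/top0.npz');print(c['camera_matrix'],c['camera_from_world'])
im=cv2.imread('pics/top0.png')[150:250,320:430]
cv2.imwrite('pics/crop0.png',cv2.resize(im,None,fx=6,fy=6,interpolation=cv2.INTER_CUBIC)[:600])
```

```text
(345, 180) [ 0.629 -0.04   0.074]
(348, 211) [ 0.563 -0.051  0.03 ]
(396, 192) [ 0.615 -0.165  0.014]
(346, 275) [ 0.412 -0.051  0.008]
(367, 277) [ 0.409 -0.101  0.   ]
(295, 207) [0.569 0.075 0.028]
[[623.27086098   0.         335.45121583]
 [  0.         623.27086098 246.39797741]
 [  0.           0.           1.        ]] [[ 0.02841498 -0.99949878  0.01395613 -0.03726308]
 [-0.99621738 -0.02946316 -0.08174873  0.47827632]
 [ 0.08211895 -0.01158045 -0.99655525  1.46118094]
 [ 0.          0.          0.          1.        ]]
```

View pics/crop0.png

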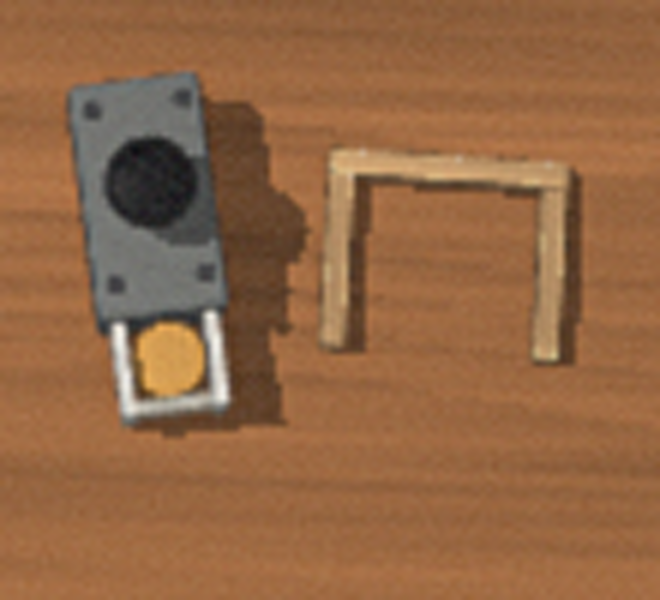

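Run:
```python
from h import *
from scipy.optimize import least_squares
px=lambda q:(np.array(q)+.5)/6-.5+[320,150]
def fit(L,P,x0):
    L=np.array(L)/1000; P=px(P)
    def W(p): c,s=np.cos(p[2]),np.sin(p[2]); return np.c_[L[:,:2]@np.array([[c,s],[-s,c]])+p[:2],L[:,2]]
    f=lambda p:(w2p('top0',W(p))-P).ravel()
    s=least_squares(f,x0); print(s.x.round(4),np.degrees(s.x[2]).round(1),s.fun.round(1)); return s.x
F=fit([[111,26,44],[111,-26,44],[16,-26,44],[16,26,44],[64,0,72],[0,0,30],[-21,21,36],[-21,-21,36]],
 [[69,88],[198,73],[225,305],[100,328],[152,182],[170,358],[127,420],[228,405]],[.56,-.05,0])
P=fit([[45,48,14],[45,-48,14],[-35,48,14],[-35,38,14],[-35,-48,14],[-35,-38,14]],[[331,150],[570,167],[320,348],[345,350],[560,362],[533,360]],[.6,-.165,0])
T=lambda p,x,y:np.array([p[0]+np.cos(p[2])*x-np.sin(p[2])*y,p[1]+np.sin(p[2])*x+np.cos(p[2])*y]).round(4)
print('plunger',T(F,.064,0),'eject',T(F,-.058,0),'mouth',T(P,-.035,0),'goal',T(P,0,0))
```

```text
[ 0.5662 -0.0501  0.1617] 9.3 [-0.3 -0.  -0.  -0.4  0.9  0.4 -0.1 -0.5 -0.2  0.1 -0.1  0.6 -0.5 -0.2
  0.3 -0. ]
[ 0.6093 -0.1598 -0.033 ] -1.9 [ 0.   0.1 -0.1 -0.2 -0.  -0.1 -0.  -0.1 -0.1  0.1  0.2  0.2]
plunger [ 0.6294 -0.0398] eject [ 0.509  -0.0594] mouth [ 0.5743 -0.1586] goal [ 0.6093 -0.1598]
```

The poses fit to within about 1 px. The plunger is at (0.629,-0.040), the ejected point at (0.509,-0.059), and the pen centre at (0.609,-0.160) with yaw -1.9°.

My plan is to press with the fingers shut, then straddle the blank at yaw 0 and push it in -y. After that I'll narrow the fingers to a cradle and push it in +x.

I'm moving above the plunger now.

Request:
carry_out(commands=[0.5, -0.72, 0, 0.14, 1, 0.5, -0.72, 0, 0.14, 1, 0.5, -0.72, 0, 0.14, 1, 0.5, -0.72, 0, 0.14, 1, 0.5, -0.72, 0, 0.14, 1, 0.5, -0.72, 0, 0.14, 1, 0.5, -0.72, 0, 0.14, 1, 0.5, -0.72, 0, 0.14, 1], grip_force=20)

```text
time_s: 0.9
tcp_pos: [0.3169, 0.4247, 0.2483]
eef_rot: [180.0, 0.0, -8.9]
contact_force: [0.2, 0.5, 0.1]
gripper_width: 0.0295
```

Request:
carry_out(commands=[0.5, -0.72, 0, 0.14, 1, 0.5, -0.72, 0, 0.14, 1, 0.5, -0.72, 0, 0.14, 1, 0.5, -0.72, 0, 0.14, 1, 0.5, -0.72, 0, 0.14, 1, 0.5, -0.72, 0, 0.14, 1, 0.5, -0.72, 0, 0.14, 1, 0.5, -0.72, 0, 0.14, 1])

```text
time_s: 1.7
tcp_pos: [0.4769, 0.1944, 0.2485]
eef_rot: [180.0, 0.0, -4.4]
contact_force: [0.4, 0.7, 0.3]
gripper_width: 0.0006
```

Request:
carry_out(commands=[0.5, -0.72, 0, 0.14, 1, 0.5, -0.72, 0, 0.14, 1, 0.5, -0.72, 0, 0.14, 1, 0.5, -0.72, 0, 0.14, 1, 0.5, -0.72, 0, 0.14, 1, 0.5, -0.72, 0, 0.14, 1, 0.5, -0.72, 0, 0.14, 1, 0, 0, 0, 0, 1])

```text
time_s: 2.5
tcp_pos: [0.6177, -0.0088, 0.2474]
eef_rot: [179.9, 0.1, -0.7]
contact_force: [0.5, 0.5, -0.2]
gripper_width: 0.0004
```

Request:
carry_out(commands=[0.3, -0.78, -1, 0, 1, 0, 0, -1, 0, 1, 0, 0, 0, 0, 1])

```text
time_s: 2.8
tcp_pos: [0.624, -0.0365, 0.1642]
eef_rot: [179.9, 0.6, -0.6]
contact_force: [-0.5, 0.0, -0.2]
gripper_width: 0.0005
```

Run:
```python
from h import *
s=telemetry.get_state();print(s['tcp_pos'],s['eef_rot'])
c=snap('wrist','wr1');print(c['mount'])
```

```text
[ 0.62401179 -0.0364799   0.16422649] [179.94776706   0.60848727  -0.64844549]
[[ 7.44107273e-04 -9.51369775e-01 -3.08050316e-01  8.44156979e-02]
 [ 9.99999297e-01  4.23574854e-04  1.10738545e-03 -2.26232811e-04]
 [-9.23050676e-04 -3.08050923e-01  9.51369422e-01 -1.36191286e-01]
 [ 0.00000000e+00  0.00000000e+00  0.00000000e+00  1.00000000e+00]]
```

View pics/wr1.png

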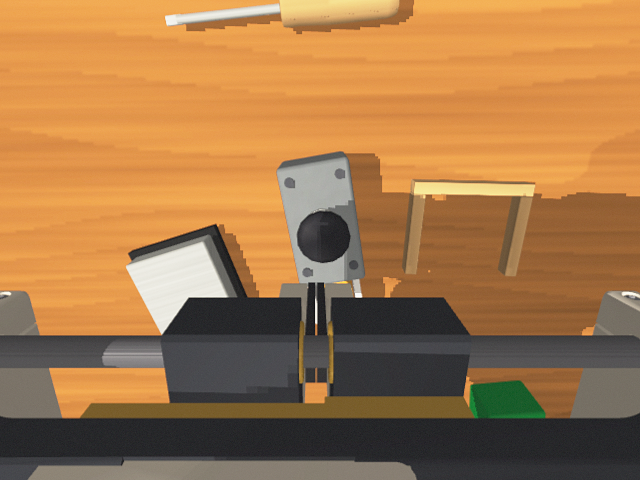

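The wrist view shows the plunger head at (323,237). The shut fingertips end at about (317,285), in line with it sideways.

```bash
cat >> h.py <<'E'
from scipy.spatial.transform import Rotation as Ro
def wp(f,tcp,rot,uv,z):
    c=np.load(f'pics/{f}.npz');R=Ro.from_euler('xyz',rot,degrees=True).as_matrix();M=c['mount']
    o=np.array(tcp)+R@M[:3,3]; d=R@M[:3,:3]@np.linalg.inv(c['camera_matrix'])@np.r_[uv,1]
    return (o+d*(z-o[2])/d[2]).round(4)
E
python3 - <<'E'
from h import *
t=[.62401,-.03648,.16423];ro=[179.948,.608,-.648]
for uv,z in [((323,237),.070),((414,193),.014),((535,193),.014)]: print(wp('wr1',t,ro,uv,z))
s=telemetry.get_state();print(s['tcp_pos'],s['eef_rot'])
E
```

```text
[ 0.6319 -0.0416  0.07  ]
[ 0.6492 -0.1155  0.014 ]
[ 0.6482 -0.2122  0.014 ]
[ 0.62594438 -0.03606901  0.1677865 ] [179.9263809    0.35256385  -0.55349439]
```

Request:
carry_out(commands=[0.05, -0.05, -0.8, 0, 1, 0, 0, -0.6, 0, 1, 0, 0, 0, 0, 1, 0, 0, 0, 0, 1])

```text
time_s: 3.25
tcp_pos: [0.631, -0.0371, 0.1165]
eef_rot: [180.0, -0.1, -0.4]
contact_force: [-0.0, 0.2, 0.3]
gripper_width: 0.0004
```

Request:
carry_out(commands=[0, -0.08, -0.25, 0, 1, 0, 0, -0.15, 0, 1, 0, 0, -0.075, 0, 1, 0, 0, -0.075, 0, 1, 0, 0, -0.075, 0, 1, 0, 0, -0.075, 0, 1, 0, 0, -0.075, 0, 1, 0, 0, -0.075, 0, 1])

```text
time_s: 4.05
tcp_pos: [0.63, -0.0409, 0.0813]
eef_rot: [180.0, -0.0, -0.5]
contact_force: [-4.1, 1.4, 8.2]
gripper_width: 0.0003
```

Request:
carry_out(commands=[0, 0, -0.075, 0, 1, 0, 0, -0.075, 0, 1, 0, 0, -0.075, 0, 1, 0, 0, -0.05, 0, 1, 0, 0, 0, 0, 1])

```text
time_s: 4.55
tcp_pos: [0.63, -0.0409, 0.0722]
eef_rot: [180.0, -0.1, -0.5]
contact_force: [-9.2, 2.6, 22.4]
gripper_width: 0.0005
```

The force rose to 22 N with the tips at 0.050 m, so the plunger is fully down. I'm raising the arm and moving toward the blank.

Request:
carry_out(commands=[0, 0, 0, 0, 1, 0, 0, 0.2, 0, 1, 0, 0, 0.5, 0, 1, 0, 0, 1, 0, 1, 0, 0, 1, 0, 1, 0, 0, 0, 0, -0.1, -1, 0, 0, 0, -0.1, -1, 0, 0, 0, -0.1])

```text
time_s: 5.35
tcp_pos: [0.5493, -0.0409, 0.1767]
eef_rot: [-180.0, 0.0, -0.6]
contact_force: [-0.9, 0.1, 0.9]
gripper_width: 0.019
```

Request:
carry_out(commands=[-1, -0.2, 0, 0, -0.1, -0.6, 0, 0, 0, -0.1, 0, 0, 0, 0, -0.1, 0, 0, 0, 0, -0.1])

```text
time_s: 5.75
tcp_pos: [0.4863, -0.0488, 0.1779]
eef_rot: [-180.0, -0.1, -0.5]
contact_force: [-0.2, 0.1, 0.3]
gripper_width: 0.0471
```

Run:
```python
from h import *
s=telemetry.get_state();print(s['tcp_pos'],s['eef_rot'],s['gripper_width'])
snap('wrist','wr2');snap('top','top2');snap('scene','sc2')
a=cv2.resize(cv2.imread('pics/top2.png')[150:290,300:430],None,fx=3,fy=3,interpolation=cv2.INTER_CUBIC)
b=cv2.resize(cv2.imread('pics/wr2.png'),(400,300))
s2=cv2.resize(cv2.imread('pics/sc2.png')[230:340,230:390],(400,275),interpolation=cv2.INTER_CUBIC)
o=np.zeros((600,800,3),np.uint8);o[:420,:390]=a;o[:300,400:]=b;o[300:575,400:]=s2
cv2.imwrite('pics/mix2.png',o)
```

```text
[ 0.4862845  -0.04884214  0.17792751] [-1.79982845e+02 -1.06965626e-01 -4.89649608e-01] 0.047059321110564246
```

View pics/mix2.png

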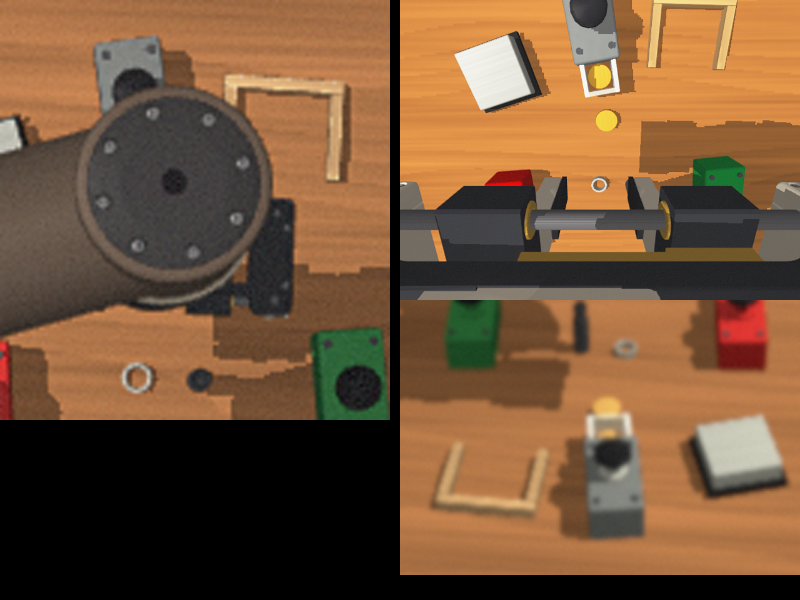

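One blank is out. In the wrist view it is at about (331,192) full scale, the plunger is up, and blanks remain in the magazine. Now to locate the blank.

```bash
cat >> h.py <<'E'
def blank(f,lo=0,hi=480,x0=0,x1=640):
    h=cv2.cvtColor(cv2.imread(f'pics/{f}.png'),cv2.COLOR_BGR2HSV)
    m=cv2.inRange(h,(20,170,120),(35,255,255)); m[:lo]=0;m[hi:]=0;m[:,:x0]=0;m[:,x1:]=0
    n,_,st,ce=cv2.connectedComponentsWithStats(m); return [(ce[i].round(1),st[i].tolist()) for i in range(1,n) if st[i][4]>150]
E
python3 - <<'E'
from h import *
for b in blank('wr2'): print(b)
t=[.48628,-.04884,.17793];ro=[-179.98,-.107,-.49]
print(wp('wr2',t,ro,(331,192),.009))
for b in blank('wr2',160,215,290,380): print(wp('wr2',t,ro,b[0],.009))
E
```

```text
(array([323.2, 121.6]), [311, 104, 27, 37, 792])
(array([329.9, 192.8]), [313, 176, 35, 34, 895])
[ 0.5112 -0.0621  0.009 ]
[ 0.5106 -0.0612  0.009 ]
```

Request:
carry_out(commands=[0.55, -0.18, 0, 0, -0.1, 0, 0, -1, 0, -0.1, 0, 0, -1, 0, -0.1, 0, 0, -0.9, 0, -0.1, 0, 0, -0.6, 0, -0.1, 0, 0, -0.2, 0, -0.1, 0, 0, 0, 0, -0.1, 0, 0, 0, 0, -0.1])

```text
time_s: 6.7
tcp_pos: [0.5089, -0.056, 0.0299]
eef_rot: [-180.0, -0.1, -0.5]
contact_force: [0.3, 0.5, 0.8]
gripper_width: 0.0482
```

Request:
carry_out(commands=[0, 0, -0.1, 0, -0.1, 0, -0.15, 0, 0, -0.1, 0, -0.15, 0, 0, -0.1, 0, -0.15, 0, 0, -0.1, 0, -0.2, 0, 0, -0.1, 0, -0.2, 0, 0, -0.1, 0, -0.2, 0, 0, -0.1, 0, -0.2, 0, 0, -0.1])

```text
time_s: 7.5
tcp_pos: [0.5079, -0.1069, 0.0252]
eef_rot: [-180.0, 0.0, -0.5]
contact_force: [0.5, 0.3, 0.1]
gripper_width: 0.048
```

Request:
carry_out(commands=[0, -0.2, 0, 0, -0.1, 0, -0.2, 0, 0, -0.1, 0, -0.2, 0, 0, -0.1, 0, -0.2, 0, 0, -0.1, 0, -0.2, 0, 0, -0.1, 0, -0.2, 0, 0, -0.1, 0, -0.2, 0, 0, -0.1, 0, 0, 0, 0, -0.1])

```text
time_s: 8.3
tcp_pos: [0.5078, -0.163, 0.0251]
eef_rot: [180.0, 0.0, -0.6]
contact_force: [-0.0, -0.2, -0.6]
gripper_width: 0.048
```

Request:
carry_out(commands=[0, -0.1, 0, 0, -0.1, 0, -0.05, 0, 0, -0.1, 0, 0, 0, 0, -0.1, 0, 0.1, 0, 0, -0.1, 0, 0.1, 0, 0, -0.1, -0.3, 0, 0, 0, -0.1, -0.45, 0, 0, 0, -0.1, 0, 0, 0, 0, -0.1])

```text
time_s: 9.1
tcp_pos: [0.4746, -0.1598, 0.0249]
eef_rot: [-180.0, 0.1, -0.5]
contact_force: [0.2, 0.0, 0.5]
gripper_width: 0.0482
```

Run:
```python
from h import *
s=telemetry.get_state();print(s['tcp_pos'],s['eef_rot'],s['gripper_width'])
snap('wrist','wr3')
for b in blank('wr3'): print(b, wp('wr3',s['tcp_pos'],s['eef_rot'],b[0],.009))
```

```text
[ 0.47462648 -0.15982517  0.02491755] [-1.79976184e+02  1.35672872e-01 -5.40930571e-01] 0.048204375595532714
(array([313.7, 223.6]), [281, 204, 66, 36, 1898]) [ 0.5154 -0.1593  0.009 ]
(array([427.2, 333.5]), [419, 323, 16, 26, 151]) [ 0.4597 -0.2135  0.009 ]
```

View pics/wr3.png

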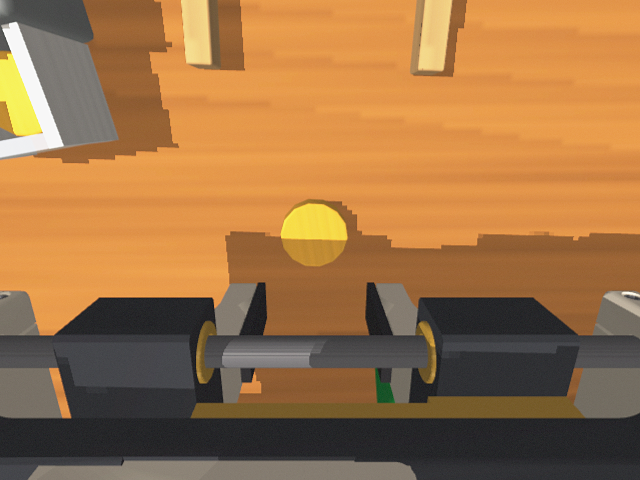

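The whole blank is visible at (314,234), about (0.511,-0.159) in world coordinates. It is centred between the pen walls, whose ends are at columns 203 and 430. I'll narrow the fingers to a 16 mm cradle and push it in +x.

Request:
carry_out(commands=[0, -0.03, 0, 0, 0.64, 0, 0, 0, 0, 0.64, 0, 0, 0, 0, 0.64, 0, 0, 0, 0, 0.64, 0, 0, 0, 0, 0.64, 0.1, 0, 0, 0, 0.64, 0.1, 0, 0, 0, 0.64, 0.1, 0, 0, 0, 0.64])

```text
time_s: 9.95
tcp_pos: [0.4904, -0.1613, 0.0252]
eef_rot: [180.0, -0.0, -0.5]
contact_force: [-0.4, -0.2, 0.7]
gripper_width: 0.0159
```

Request:
carry_out(commands=[0.15, 0, 0, 0, 0.64, 0.15, 0, 0, 0, 0.64, 0.15, 0, 0, 0, 0.64, 0.15, 0, 0, 0, 0.64, 0.15, 0, 0, 0, 0.64, 0.15, 0, 0, 0, 0.64, 0.15, 0, 0, 0, 0.64, 0, 0, 0, 0, 0.64])

```text
time_s: 10.75
tcp_pos: [0.5329, -0.1613, 0.0252]
eef_rot: [180.0, -0.0, -0.5]
contact_force: [0.2, -0.6, 0.6]
gripper_width: 0.0157
```

Run:
```python
from h import *
s=telemetry.get_state();print(s['tcp_pos'],s['eef_rot'],s['gripper_width'],s['contact_force'])
snap('wrist','wr4')
```

```text
[ 0.53292234 -0.16130323  0.02519558] [ 1.79993345e+02 -3.72679024e-02 -5.01200108e-01] 0.01572699748607561 [ 0.16467534 -0.57158923  0.61555591]
```

View pics/wr4.png

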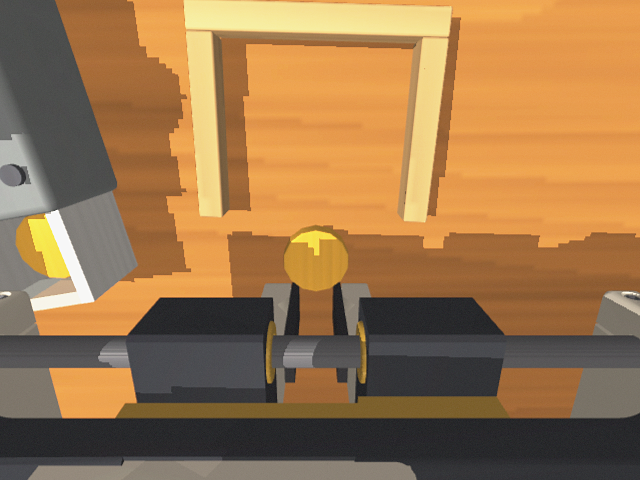

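The blank is cradled at (316,258), between the wall ends at columns 227 and 400, and the fingers clear the walls. I'll push it another 42 mm.

Request:
carry_out(commands=[0.15, 0, 0, 0, 0.64, 0.15, 0, 0, 0, 0.64, 0.15, 0, 0, 0, 0.64, 0.15, 0, 0, 0, 0.64, 0.15, 0, 0, 0, 0.64, 0.15, 0, 0, 0, 0.64, 0.15, 0, 0, 0, 0.64, 0, 0, 0, 0, 0.64])

```text
time_s: 11.6
tcp_pos: [0.5749, -0.1613, 0.0252]
eef_rot: [180.0, -0.0, -0.5]
contact_force: [-0.3, 0.6, -0.1]
gripper_width: 0.0157
```

Request:
carry_out(commands=[-0.2, 0, 0, 0, 0.64, -0.6, 0, 0, 0, 0.64, -0.8, 0, 0, 0, 0.64, 0, 0, 1, 0, 0.64, 0, 0, 1, 0, 0.64, 0, 0, 1, 0, 0.64, 0, 0, 0, 0, 0.64, 0, 0, 0, 0, 0.64])

```text
time_s: 12.4
tcp_pos: [0.5096, -0.1612, 0.1463]
eef_rot: [-180.0, -0.1, -0.5]
contact_force: [0.0, 0.2, -0.8]
gripper_width: 0.0158
```

Run:
```python
from h import *
s=telemetry.get_state();print(s['tcp_pos'],s['eef_rot'],s['contact_force'])
snap('wrist','wr5');snap('top','top5')
for b in blank('wr5'): print(b, wp('wr5',s['tcp_pos'],s['eef_rot'],b[0],.009))
```

```text
[ 0.50960084 -0.16118315  0.14629884] [-1.79968092e+02 -1.49465656e-01 -5.30941134e-01] [ 0.04975686  0.23953915 -0.75310353]
(array([314.7, 112.5]), [295, 91, 40, 44, 1355]) [ 0.5983 -0.1612  0.009 ]
(array([166.4, 162.2]), [151, 139, 28, 40, 541]) [ 0.5642 -0.0507  0.009 ]
```

View pics/wr5.png

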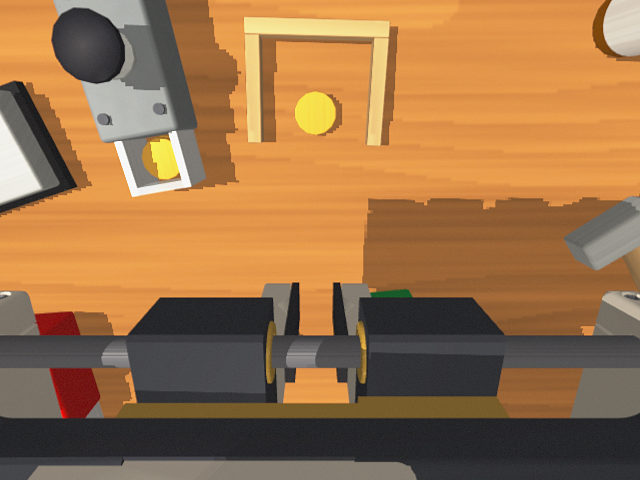

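The blank at (315,113) lies at about (0.598,-0.161), which puts its edge roughly 9 mm inside the mouth. The plunger is up, blanks are still in the magazine, and the arm is clear, so I'm handing in.

```bash
python3 -c "
from h import *
print(r.close_job())"
```

```text
the job is handed in; nothing more can be done
None
```

I pressed the plunger once and let it come back up, which pushed one blank out. I then pushed that blank along the bench into the pen and handed the job in at about 12.5 s. The hand-in gives no verdict, so the points below are from my own last checks.

- **Press:** the force reached 22 N with the fingertips at 0.050 m, which is the plunger's bottom stop. The last picture shows the plunger up.
- **Blank:** it lies flat at about (0.598, -0.161). That is x ≈ -0.011 and y ≈ -0.002 in the pen's frame, roughly 9 mm inside the mouth. I pushed it first sideways and then forward, and never gripped or lifted it.
- **Feeder:** blanks are still visible in the magazine, but I could not count both from above.
- **Bystanders:** nothing I saw in the pictures looked disturbed. I did not measure each item or check the final top view.
- **Arm:** at the end it was clear of everything, with about 0 N on the tool.

None of the checks failed or disagreed; the camera estimates matched to within about 3 mm.

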